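# Dock the drip tray and tighten its thumbscrew

## Robot

A 6-joint arm with a two-finger parallel gripper is mounted at the origin on the work surface. World frame = base frame: x ahead of the robot, y to its left, z up, the work surface at z = 0. Lengths are in m, angles in degrees, forces in N, time in s.
With the tool pointing down it reaches from about 0.35 to 0.85 m from the base axis. Payload 8.1 kg.
Tool frame: the origin (TCP) lies at the very end of the fingers, on their centre line; the grasp point (between the pads) lies 19 mm behind it (grasp_offset is the distance from the TCP to the grasp point, in m); z points along the fingers, y is the line along which they close (so a half turn about z gives the same grasp; the last joint's range is limited). The gripper opens to 85 mm and grips with 20 to 120 N. Pads are 22 mm wide; open, the fingers measure 114 mm over their backs; the gripper's body (76 mm by 85 mm) begins 54 mm behind the grasp point. The pads swing forward as they close: fully open they stand 13 mm farther back than shut.
Start: joints at [-69.408, 7.471, 85.268, -0, 87.261, -4.893], TCP at [0.258, -0.542, 0.231] pointing down, gripper open.
Joint ranges: [-169.43, 169.43], [-51.17, 129.36], [1.28, 143.12], [-76.62, 256.62], [0, 156.53], [-152.29, 152.29]. Speed limits (degrees/s): [136.94, 136.94, 159.86, 180, 180, 180].

## Interface

Orientations are given as [roll, pitch, yaw] about the fixed x, y, z axes, in that order (R = Rz(yaw) Ry(pitch) Rx(roll)).
In Python, from workcell import * gives the robot as it stands.
- The arm moves only by the tool send_rows, never from a script. Its argument "deltas" is text: rows parted by semicolons, each of 7 numbers parted by spaces: the shift along the world's x, y, z in units of 0.2 m (1.0 is 0.2 m), then the turn, a rotation vector about the world's x, y, z in units of pi/4 rad (1.0 is pi/4 rad), then the gripper's target within -1 to 1 (fully open at 1, half-way at 0, shut at -1). A call has 1 to 12 rows; each row is the pose to reach, as a shift and turn from the pose commanded when the call began; what a row does not reach only later rows make up. A row lasts 1/8 s, in which the tool goes at most 62.5 mm and 10.7 degrees, less where a joint would pass 70% of its speed; a pose out of reach is approached as far as the arm can. A call with a number of a shift or a turn outside -1 to 1 is refused whole. A call with a gripper value outside its range is refused whole. The fingers move at their own pace and stop on an object; the grip force is fixed at half the most. Time passes only in rows, so rows that repeat a pose let the fingers close. It gives the time, the measured TCP pose, the force, the opening and the grip force at its end, in the units of the state.
- state(): the state, without advancing time (a new reading comes with each control period).
- grab_frame(name): name is "scene" or "top" or "wrist"; returns (picture, depth): 420x560x3 uint8, blue, green, red; 420x560 float32, m along the optical axis (not along the pixel's ray), 0 where there is no reading.
- camera_info(name): a dict with "camera_matrix" (3x3 intrinsics, pixels), "T" (4x4, takes a point from camera to world coordinates); the wrist camera has in their place "T_tool_cam" (4x4, takes a point from camera to tool coordinates, whose origin is the TCP and whose axes are the flange's). Camera axes: x right, y down, z forward; pixel columns grow to the right and rows downward; lengths in m; the calibration is good to about 2 mm. The wrist camera is an equidistant fisheye: a pixel r from the principal point sees the ray r / f radians off the axis. A picture is of the moment at which its call begins: read the wrist's pose just before it. camera_info takes no time and is no camera call.
- sign_off(): hands the job in; it is judged then, once.
The state is a dict: "clock": time; "joint_positions": joint angles; "joint_velocities": joint speeds; "joint_torque": joint torques, N m; "ee_pos": TCP position; "ee_rot": TCP orientation; "ft_force": force on the tool from outside, world axes, zero at the start; "moment": the same for the moment, N m; "grip_width": finger opening in m; "gripper_force": force on a finger pad.
Only numpy, scipy, OpenCV 4.12 (cv2) and the standard library are available. Lean on these libraries where they do the work, as an engineer would, in place of code of your own. Each camera call takes 0.05 s, during which the arm holds its last target. There are 200 camera calls.

## Task

Slide the drip tray's tongue into the mouth of the formula dispenser's foot until it is fully home against the stop inside, and let go of it. Then turn the knurled thumbscrew on the foot clockwise until its pad seats firmly on the tongue, and stop as soon as the resistance clearly rises: overtightening cracks the tray. Let go of the screw, and leave the other things on the counter where they are.

Things in the scene. Friction and masses are not known exactly. Their poses are not given: they have to be found in the camera images.
- tray_fin (a point): Centre of the grip fin of the white plastic drip tray (loose, about 0.25 kg), 40 mm above its underside; x towards the tongue, z up. Fin: 40 mm long in x, 14 mm thick in y, from 10 to 58 mm above the underside. Tray plate: x -45 to +55 mm, y +-55 mm, 10 mm thick, rim to 16 mm. A flat tongue, 50 mm wide, 10 mm thick, flush with the underside, runs from x = +55 to +140 mm.
- tongue_tip (a point): Middle of the tray tongue's end face, 5 mm above the tray's underside, 140 mm ahead (x) of the fin's centre; axes as the fin's.
- dock: Formula dispenser, frosted plastic, with its grey docking foot (fixed). Origin on the thumbscrew's axis at counter level; x points into the mouth (the way the tongue slides in), z up. Foot: x -30 to +43 mm, y +-42 mm, roof top 46 mm up. Round tower, 108 mm across, 242 mm high, at x = +160, y = -140 mm. Fully home, the fin is at x = -110, y = 0, axes parallel.
- mouth (a point): Mouth of the foot, centre of its front face, 5 mm above the counter, 30 mm before (-x) the screw's axis; axes as the dock's. The opening is 56 mm wide, its floor is the counter, its roof 28 mm up. Two flared guide wings, 22 mm high, reach out to 23 mm before the mouth, where they are about 74 mm apart.
- stop (a point): Centre of the end stop inside the foot, 5 mm above the counter, 60 mm beyond the mouth: the tongue's tip touches it when the tray is fully home.
- screw_grip (a point): Centre of the thumbscrew's knurled steel head: 33 mm across, 24 mm high, 64 to 88 mm above the counter, upright axis, over a free neck 18 mm high. Clockwise from above drives a pad down 3 mm per rad; head height stays. The pad starts 2 to 9 mm above a docked tongue (not reported). Free drag 0.08 N m; from touch on the resisting torque climbs, 0.05 to 0.1 N m more within 0.2 rad: seated. 0.5 rad past touch is too much.
- bowl: Small white ceramic bowl, 110 mm across, 50 mm high (loose). Origin under its centre. Bystander.
- bottle: Tall glass bottle, 68 mm across, 250 mm high (loose). Origin under its centre. Bystander.
- cap_a: Yellow bottle cap, 38 mm across, 14 mm high (loose). Origin under its centre. Bystander.
- cap_b: The other yellow bottle cap, same size (loose). Bystander.
- mug: Blue ceramic mug, 80 mm across, 90 mm high, handle at +y (loose). Origin under its centre. Bystander.
Not all that is in view belongs to the job. Of the things that look like the part that bears tray_fin, take the one that is farthest from the robot's base at the start.

How it is judged:
By the outcome, as a careful person would: the job done as asked, in the order asked, and still so for the second after the job is handed in, with the robot touching nothing.
It also fails if it takes over 72 s, if anything falls off the work surface, if the arm or the gripper's body presses on something with over 40 N, if the wrist force passes 120 N, or if a joint passes its speed limit or range.

## Working session

There is one attempt and no reset: what is moved stays moved. The work goes in short steps, Python scripts to look and compute and a tool call to move; the robot and the scene stay as the last step left them, time stands still between calls to the robot, and variables do not carry over. Pictures are saved under pics/ and viewed, at most 10 in all, crops included, and the job is handed in when it is done.

Besides the shell and the picture viewer there is one more tool, called as name(argument=value, ...), one argument or row to a line, values as JSON. send_rows: Moves the arm, as the interface text tells. Shifts and turns lie within -1 to 1; 1 stands for 0.2 m of shift or pi/4 rad of turn. Its arguments: {"type":"object","properties":{"deltas":{"type":"string"}},"required":["deltas"]}

```bash
mkdir -p pics; ls; python3 - <<'E'
from workcell import *
import cv2,numpy as np
s=state();print(s)
for n in("scene","top"):
    im,d=grab_frame(n);cv2.imwrite(f"pics/{n}0.png",im);np.savez(f"{n}0.npz",im=im,d=d)
    c=camera_info(n);print(n,np.round(c["camera_matrix"],1).tolist(),np.round(c["T"],3).tolist())
print(camera_info("wrist"))
E
```

```text
pics
{'clock': 0.0, 'joint_positions': array([-6.94071119e+01,  7.51836509e+00,  8.53302229e+01,  1.34175931e-04,
        8.72619746e+01, -4.89097212e+00]), 'joint_velocities': array([ 0.04710213, -0.08871851,  0.06217711,  0.03488049, -0.09610006,
        0.07963905]), 'joint_torque': array([ 2.90103917e-04, -5.69406724e+01, -5.00549948e+01, -3.53184532e-05,
        1.46006458e-02,  1.92342270e-05]), 'ee_pos': array([ 0.25799571, -0.54107472,  0.23020145]), 'ee_rot': array([-1.79889851e+02, -9.56007274e-03,  2.54838445e+01]), 'ft_force': array([-0.54425853, -0.01767357,  0.13500739]), 'moment': array([-0.02690008,  0.03198051, -0.0156859 ]), 'gripper_force': 0.0, 'grip_width': 0.08561636751966355}
scene [[395.0, 0.0, 282.0], [0.0, 395.0, 203.2], [0.0, 0.0, 1.0]] [[-0.212, 0.561, -0.8, 1.317], [0.977, 0.144, -0.158, 0.205], [0.026, -0.815, -0.579, 0.693], [0.0, 0.0, 0.0, 1.0]]
top [[499.2, 0.0, 286.3], [0.0, 499.2, 206.5], [0.0, 0.0, 1.0]] [[-0.031, -0.975, 0.22, 0.182], [-1.0, 0.031, -0.003, 0.052], [-0.004, -0.22, -0.975, 1.329], [0.0, 0.0, 0.0, 1.0]]
{'camera_matrix': array([[325.1922621 ,   0.        , 281.02837602],
       [  0.        , 325.1922621 , 207.81298737],
       [  0.        ,   0.        ,   1.        ]]), 'T_tool_cam': array([[-1.47876707e-04, -9.50210645e-01, -3.11608261e-01,
         7.94281083e-02],
       [ 9.99999912e-01, -1.83610672e-05, -4.18569818e-04,
        -8.42926930e-05],
       [ 3.92008037e-04, -3.11608295e-01,  9.50210564e-01,
        -1.41529523e-01],
       [ 0.00000000e+00,  0.00000000e+00,  0.00000000e+00,
         1.00000000e+00]])}
```

View pics/scene0.png

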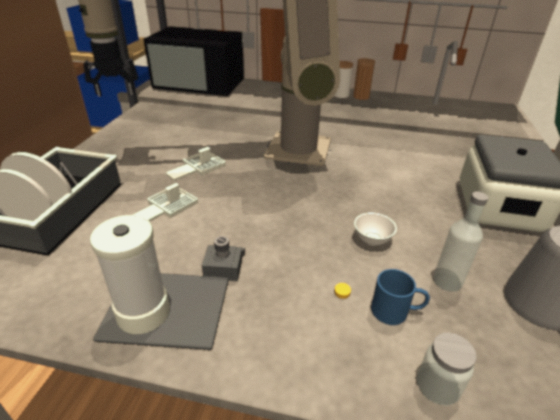

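View pics/top0.png

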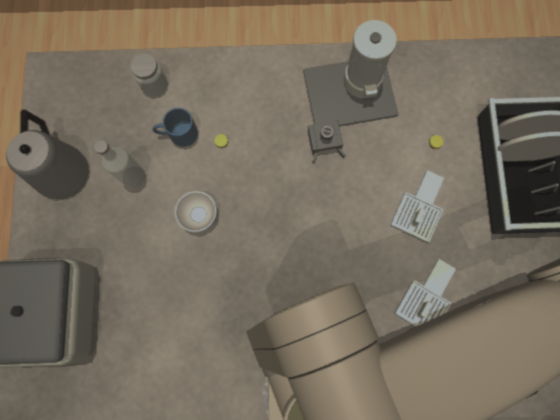

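The scene view shows two trays, at about (172,200) and (205,162), and the foot at (222,262). In the top view the candidates are tray A (418,217) and tray B (423,302), and the foot with its screw is at (326,135). A looks farther from the base, so I'll measure both.

```bash
cat > h.py <<'E'
import cv2,numpy as np
from workcell import *
def ray(n,uv,z):
    c=camera_info(n);K,T=c["camera_matrix"],c["T"]
    d=T[:3,:3]@np.linalg.solve(K,[uv[0],uv[1],1.]);o=T[:3,3]
    return o+d*(z-o[2])/d[2]
def cloud(n,d):
    c=camera_info(n);K,T=c["camera_matrix"],c["T"];v,u=np.mgrid[:d.shape[0],:d.shape[1]]
    P=np.stack([(u-K[0,2])/K[0,0]*d,(v-K[1,2])/K[1,1]*d,d],-1)
    return P@T[:3,:3].T+T[:3,3]
E
python3 - <<'E'
from h import *
z=np.load("top0.npz");im,d=z["im"],z["d"];P=cloud("top",d)
hsv=cv2.cvtColor(im,cv2.COLOR_BGR2HSV)
print("counter z",np.median(P[230:260,300:330,2]),"d0",(d==0).mean())
crop=im[115:330,295:475];cv2.imwrite("pics/c1.png",cv2.resize(crop,None,fx=2.75,fy=2.75,interpolation=cv2.INTER_CUBIC))
for nm,(u0,u1,v0,v1) in dict(A=(385,450,165,250),B=(390,460,255,330)).items():
    m=((P[...,2]>.004)&(P[...,2]<.1));m2=np.zeros_like(m);m2[v0:v1,u0:u1]=m[v0:v1,u0:u1]
    q=P[m2];f=q[q[:,2]>.045];t=q[q[:,2]<.03]
    print(nm,len(q),"fin",f.mean(0) if len(f) else None,len(f),"zmax",q[:,2].max(),"mean",t.mean(0), cv2.minAreaRect(f[:,:2].astype(np.float32)*1000) if len(f) else None)
    g=(hsv[...,2]>140)&(hsv[...,1]<70);g2=np.zeros_like(g);g2[v0:v1,u0:u1]=g[v0:v1,u0:u1]
    print(g2.sum())
q=P[115:165,300:350].reshape(-1,3)
for lo,hi in((.02,.03),(.04,.052),(.08,.095)):
    s=q[(q[:,2]>lo)&(q[:,2]<hi)];print(lo,len(s),s.mean(0) if len(s) else 0, cv2.minAreaRect(s[:,:2].astype(np.float32)*1000) if len(s) else 0)
print("circ screw", ray("top",(327,130.5),.088))
E
```

```text
counter z 9.054330212754369e-05 d0 0.003737244897959184
A 2384 fin [ 0.4349551  -0.29826587  0.05672544] 90 zmax 0.06595565766255973 mean [ 0.46518081 -0.31282795  0.01057381] ((435.9000244140625, -299.7070617675781), (14.131204605102539, 41.92616271972656), 62.2364501953125)
1948
B 2278 fin [ 0.19644562 -0.2925143   0.05661584] 103 zmax 0.06415205812120228 mean [ 0.23551293 -0.30965195  0.01055687] ((196.3511962890625, -293.4195556640625), (14.627876281738281, 39.53083801269531), 57.652164459228516)
1468
0.02 52 [ 0.6312607  -0.06436836  0.02370468] ((652.7569580078125, -69.26023864746094), (89.14513397216797, 90.33210754394531), 6.782726764678955)
0.04 628 [ 0.66682473 -0.06373493  0.04604343] ((669.0343627929688, -65.10801696777344), (74.76762390136719, 84.02503967285156), 8.301393508911133)
0.08 131 [ 0.66113283 -0.06548896  0.08800239] ((661.2857666015625, -65.66315460205078), (34.09738540649414, 32.383277893066406), 72.18657684326172)
circ screw [ 0.66473024 -0.06613363  0.088     ]
```

View pics/c1.png

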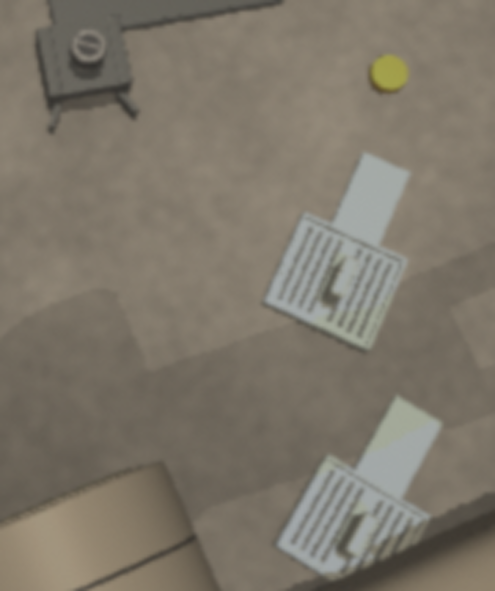

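The close crop confirms two identical trays. Tray A (crop ~(340,285)) has its fin at (0.436,-0.300), 0.53 m from the base. Tray B is at 0.35 m, so I take A. Next I refine the angles.

```bash
python3 - <<'E'
from h import *
z=np.load("top0.npz");im,d=z["im"],z["d"];P=cloud("top",d)
def sel(u0,u1,v0,v1,lo,hi):
    q=P[v0:v1,u0:u1].reshape(-1,3);return q[(q[:,2]>lo)&(q[:,2]<hi)]
def rect(q): 
    r=cv2.minAreaRect((q[:,:2]*1000).astype(np.float32));return np.round(r[0],1),np.round(r[1],1),round(r[2],1)
# tongue: project on axis
q=sel(385,450,165,250,.005,.03)
fin=np.array([.4359,-.2997])
for it,a in enumerate([-28.]):
  for k in range(5):
    e=np.array([np.cos(np.radians(a)),np.sin(np.radians(a))]);n=np.array([-e[1],e[0]])
    s=(q[:,:2]-fin)@e;t=(q[:,:2]-fin)@n
    m=(s>.065)&(s<.13)&(abs(t)<.04)
    # midline fit
    ss=s[m];b=np.digitize(ss,np.linspace(.065,.13,12));mid=[((t[m][b==i].max()+t[m][b==i].min())/2,ss[b==i].mean()) for i in range(1,12) if (b==i).sum()>5]
    mid=np.array(mid);p=np.polyfit(mid[:,1],mid[:,0],1);a+=np.degrees(np.arctan(p[0]))
  print("yaw",a,"offset at fin",p[1],"tip s",s.max(),"plate s min",s.min(),"t range",t.min(),t.max(),"tongue w",np.ptp(t[m]))
print("plate+tongue rect",rect(q[(s<.05)]))
f=sel(385,450,165,250,.05,.065);print("fin",rect(f),np.median(f,0))
r=sel(300,352,110,165,.043,.05);print("roof",rect(r),len(r))
c=sel(300,352,110,165,.083,.095);print("screw",rect(c))
for nm,uv,h in (("cap_b",(437,142),.014),("cap_a",(221,141),.014)): print(nm,ray("top",uv,h))
# scene cloud
z=np.load("scene0.npz");P=cloud("scene",z["d"])
f=sel(135,200,175,225,.05,.062);print("scene fin",rect(f),len(f))
r=sel(195,250,230,285,.043,.05);print("scene roof",rect(r),len(r))
c=sel(205,240,230,260,.083,.095);print("scene screw",rect(c),len(c))
E
```

```text
yaw -26.97846927437009 offset at fin 3.6798185458239866e-05 tip s 0.17063491942969086 plate s min -0.10124296074702462 t range -0.09925681774114957 0.12267686950295134 tongue w 0.06815439921524825
plate+tongue rect (array([ 424.7, -302.3]), array([170. , 147.1]), 85.8)
fin (array([ 435.9, -299.7]), array([14.1, 41.9]), 62.2) [ 0.43577561 -0.29863262  0.05742138]
roof (array([669.2, -65.2]), array([74.4, 83.7]), 8.3) 517
screw (array([661.2, -65.8]), array([31.4, 32.4]), 86.0)
cap_b [ 0.64958481 -0.37690313  0.014     ]
cap_a [0.67212217 0.22336462 0.014     ]
scene fin (array([ 437. , -296.3]), array([15.5, 39.1]), 63.5) 65
scene roof (array([669.5, -62.9]), array([75.8, 84.6]), 9.2) 654
scene screw (array([662.9, -64.9]), array([33.2, 33.4]), 74.7) 137
```

send_rows(
  deltas="0.3 0.4 0 0 0 -0.2 1;0.6 0.8 -0.1 0 0 -0.45 1;0.8 0.95 -0.2 0 0 -0.65 1;0.89 1 -0.3 0 0 -0.85 1;0.89 1 -0.4 0 0 -1 1;0.89 1 -0.4 0 0 -1 1;0.89 1 -0.4 0 0 -1 1",
)

```text
clock: 0.98
ee_pos: [0.4359, -0.3421, 0.1517]
ee_rot: [180.0, 0.0, -19.4]
ft_force: [-0.8, -1.1, -0.2]
grip_width: 0.0858
gripper_force: 0.0
```

send_rows(
  deltas="0 0.1 0 0 0 -0.1 1;0 0.215 0 0 0 -0.173 1;0 0.215 0 0 0 -0.173 1;0 0.215 0 0 0 -0.173 1",
)

```text
clock: 1.48
ee_pos: [0.4362, -0.3002, 0.1525]
ee_rot: [179.9, -0.1, -27.3]
ft_force: [-0.4, -0.3, -0.0]
grip_width: 0.0856
gripper_force: 0.0
```

```bash
cat >> h.py <<'E'
from scipy.spatial.transform import Rotation as R
def tool():
    s=state();T=np.eye(4);T[:3,:3]=R.from_euler("xyz",s["ee_rot"],degrees=True).as_matrix();T[:3,3]=s["ee_pos"];return T
def wcloud(T,d):
    c=camera_info("wrist");K=c["camera_matrix"];v,u=np.mgrid[:d.shape[0],:d.shape[1]]
    x=(u-K[0,2])/K[0,0];y=(v-K[1,2])/K[1,1];th=np.hypot(x,y);k=np.tan(th)/np.maximum(th,1e-9)
    P=np.stack([x*k*d,y*k*d,d],-1);M=T@c["T_tool_cam"];return P@M[:3,:3].T+M[:3,3]
E
python3 - <<'E'
from h import *
T=tool();im,d=grab_frame("wrist");cv2.imwrite("pics/w1.png",im);P=wcloud(T,d)
s=state();print(s["ee_pos"],s["ee_rot"],s["clock"],s["ft_force"],s["moment"])
ok=(d>0)&(np.hypot(P[...,0]-.436,P[...,1]+.299)<.2)
def rect(m):
    q=P[m];r=cv2.minAreaRect((q[:,:2]*1000).astype(np.float32));return np.round(r[0],1),np.round(r[1],1),round(r[2],1),len(q)
print(rect(ok&(P[...,2]>.05)&(P[...,2]<.064)&(np.hypot(P[...,0]-.436,P[...,1]+.299)<.04)))
a=np.radians(-27.3);e=np.array([np.cos(a),np.sin(a)]);sx=(P[...,:2]-[.436,-.299])@e;t=(P[...,:2]-[.436,-.299])@[-e[1],e[0]]
print("tongue",rect(ok&(sx>.065)&(abs(t)<.05)&(P[...,2]>.005)&(P[...,2]<.02)))
E
```

```text
[ 0.43617779 -0.3001285   0.15222144] [ 1.79958336e+02 -9.17984363e-02 -2.72910836e+01] 1.525 [-0.07096598 -0.13590725  0.53557508] [ 0.00908322  0.02654793 -0.01165345]
(array([ 436.3, -299.8]), array([14. , 39.5]), 62.2, 895)
tongue (array([ 526.7, -346.8]), array([50.9, 74.3]), 62.4, 4855)
```

View pics/w1.png

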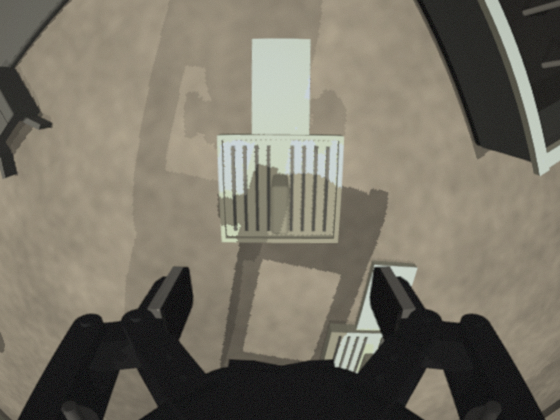

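The wrist view shows tray A centred below the gripper, with its fin at about (280,190) and its tongue pointing up to (280,40). The measured fin is (0.4363,-0.2998) at yaw -27.7°, so I descend and grip.

send_rows(
  deltas="0 0 -0.3 0 0 -0.01 1;0 0 -0.5 0 0 -0.01 1;0 0 -0.6 0 0 -0.01 1;0 0 -0.65 0 0 -0.01 1;0 0 -0.65 0 0 -0.01 1;0 0 -0.65 0 0 -0.01 -1;0 0 -0.65 0 0 -0.01 -1;0 0 -0.65 0 0 -0.01 -1;0 0 -0.65 0 0 -0.01 -1;0 0 -0.65 0 0 -0.01 -1;0 0 -0.65 0 0 -0.01 -1;0 0 -0.65 0 0 -0.01 -1",
)

```text
clock: 3.02
ee_pos: [0.4365, -0.2989, 0.0218]
ee_rot: [180.0, -0.0, -27.7]
ft_force: [-1.4, 0.7, 5.4]
grip_width: 0.013
gripper_force: 59.8
```

send_rows(
  deltas="0 0 0.1 0 0 0 -1;0 0 0.2 0 0 0 -1;-0.01 0.15 0.2 0 0 0.13 -1;-0.02 0.32 0.2 0 0 0.26 -1;-0.03 0.49 0.2 0 0 0.4 -1;-0.04 0.66 0.2 0 0 0.54 -1;-0.05 0.83 0.2 0 0 0.67 -1;-0.06 0.95 0.2 0 0 0.77 -1;-0.06 0.99 0.2 0 0 0.804 -1;-0.06 0.99 0.2 0 0 0.804 -1;-0.06 0.99 0.2 0 0 0.804 -1",
)

```text
clock: 4.4
ee_pos: [0.4242, -0.1013, 0.0612]
ee_rot: [180.0, 0.0, 8.3]
ft_force: [-0.7, 0.6, -3.9]
grip_width: 0.0131
gripper_force: 59.0
```

```bash
cat > look.py <<'E'
from h import *
import sys
T=tool();im,d=grab_frame("wrist");cv2.imwrite(f"pics/{sys.argv[1]}.png",im);P=wcloud(T,d)
s=state();print(s["ee_pos"],s["ee_rot"],s["clock"],s["ft_force"],s["moment"],s["grip_width"])
ok=(d>0)
def rect(m):
    q=P[m]
    if len(q)<5:return None
    r=cv2.minAreaRect((q[:,:2]*1000).astype(np.float32));return np.round(r[0],1),np.round(r[1],1),round(r[2],1),len(q),np.median(q[:,2])
near=ok&(np.hypot(P[...,0]-.665,P[...,1]+.065)<.07)
print("roof",rect(near&(abs(P[...,2]-.046)<.003)));print("screw",rect(near&(abs(P[...,2]-.088)<.004)))
hsv=cv2.cvtColor(im,cv2.COLOR_BGR2HSV)
fin=T[:2,3];x=T[:2,0];y=-T[:2,1];sx=(P[...,:2]-fin)@x;t=(P[...,:2]-fin)@y
m=ok&(sx>.062)&(sx<.16)&(abs(t)<.045)&(hsv[...,2]>120)&(hsv[...,1]<60)&(P[...,2]>T[2,3]-.04)&(P[...,2]<T[2,3]+.01)
print("tongue",rect(m),"tip sx",sx[m].max(),"mid t",(t[m].max()+t[m].min())/2,"w",np.ptp(t[m]))
E
python3 look.py w2
```

```text
[ 0.42423499 -0.10136312  0.06125992] [1.79988604e+02 6.78140441e-03 8.33879566e+00] 4.45 [-0.50618257  0.77797908 -3.2369308 ] [-0.01030807  0.02855021  0.02807925] 0.013731142624311306
roof None
screw None
tongue (array([520.3, -87.2]), array([70.2, 50.3]), 8.4, 15044, np.float64(0.04822137192995847)) tip sx 0.13221936118106298 mid t 1.0387925587818786e-05 w 0.05039327351427916
```

View pics/w2.png

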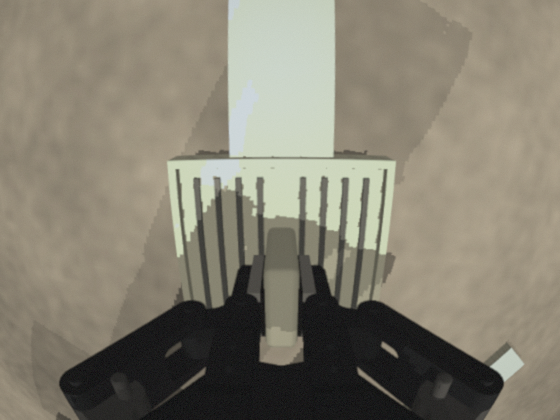

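The tongue (230–335, 0–155) is square and centred in the gripper, with offset under 0.1 mm and yaw 8.4°. I lower the tray in front of the wings.

send_rows(
  deltas="0.1 0.016 -0.05 0 0 0.003 -1;0.2 0.032 -0.12 0 0 0.003 -1;0.2 0.032 -0.17 0 0 0.003 -1;0.2 0.032 -0.195 0 0 0.003 -1;0.2 0.032 -0.195 0 0 0.003 -1;0.2 0.032 -0.195 0 0 0.003 -1",
)

```text
clock: 5.2
ee_pos: [0.4638, -0.0944, 0.0223]
ee_rot: [180.0, 0.0, 8.5]
ft_force: [0.7, 0.3, -3.3]
grip_width: 0.0134
gripper_force: 59.0
```

```bash
python3 - <<'E'
from h import *
out=[]
for n in("top","scene"):
    im,d=grab_frame(n);P=cloud(n,d);np.savez(f"{n}1.npz",im=im,d=d)
    q=P[(np.hypot(P[...,0]-.665,P[...,1]+.065)<.09)]
    for lo,hi in((.043,.049),(.084,.092),(.018,.026)):
        s=q[(q[:,2]>lo)&(q[:,2]<hi)]
        if len(s)>5:
            r=cv2.minAreaRect((s[:,:2]*1000).astype(np.float32));print(n,lo,np.round(r[0],1),np.round(r[1],1),round(r[2],1),len(s))
a=grab_frame("top")[0][90:230,285:425];b=grab_frame("scene")[0][180:320,150:290]
cv2.imwrite("pics/d1.png",cv2.resize(np.hstack([a,b]),None,fx=2.8,fy=2.8,interpolation=cv2.INTER_CUBIC))
print(state()["ee_pos"],state()["ft_force"],state()["ee_rot"])
E
```

```text
top 0.043 [669.7 -65.2] [74.7 84. ] 9.2 408
top 0.084 [661.9 -66.1] [32.1 33.3] 85.9 112
top 0.018 [675.7 -64.6] [ 92.  147.1] 86.8 46
scene 0.043 [669.2 -62.8] [75.8 84.1] 8.5 594
scene 0.084 [664.1 -64.6] [33.9 33. ] 67.4 121
scene 0.018 [672.7 -38.3] [ 61.5 127. ] 57.0 110
[ 0.46408034 -0.09428259  0.02237361] [ 0.21834631  0.01331912 -3.32317424] [ 1.79996030e+02 -8.36876792e-03  8.55575346e+00]
```

View pics/d1.png

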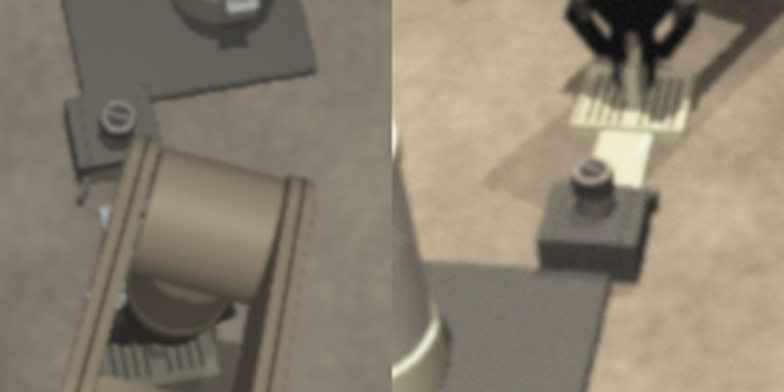

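The tongue lines up with the mouth in both views: the foot is at (115,130) in the left panel and (595,220) in the right. I slide it in and watch the force.

send_rows(
  deltas="0.05 0.007 0 0 0 0 -1;0.1 0.014 0 0 0 0 -1;0.15 0.021 0 0 0 0 -1;0.2 0.029 0 0 0 0 -1;0.2 0.029 0 0 0 0 -1",
)

```text
clock: 6.02
ee_pos: [0.5051, -0.0883, 0.0224]
ee_rot: [180.0, -0.0, 8.6]
ft_force: [0.0, 0.1, -3.5]
grip_width: 0.013
gripper_force: 59.0
```

send_rows(
  deltas="0.05 0.007 0 0 0 0 -1;0.1 0.014 0 0 0 0 -1;0.15 0.021 0 0 0 0 -1;0.19 0.028 -0.003 0 0 0 -1;0.19 0.028 -0.003 0 0 0 -1",
)

```text
clock: 6.65
ee_pos: [0.543, -0.0827, 0.0218]
ee_rot: [180.0, -0.0, 8.6]
ft_force: [1.5, -0.4, -2.4]
grip_width: 0.0133
gripper_force: 59.4
```

send_rows(
  deltas="0.02 0.003 0 0 0 0 -1;0.04 0.006 0 0 0 0 -1;0.04 0.006 0 0 0 0 -1",
)

```text
clock: 7.02
ee_pos: [0.5507, -0.0816, 0.0218]
ee_rot: [180.0, -0.1, 8.6]
ft_force: [0.6, 1.5, -0.1]
grip_width: 0.0131
gripper_force: 59.4
```

send_rows(
  deltas="0.008 0.001 0 0 0 0 -1;0.01 0.0015 0 0 0 0 -1;0.01 0.0015 0 0 0 0 -1",
)

```text
clock: 7.4
ee_pos: [0.5522, -0.0814, 0.0218]
ee_rot: [180.0, 0.0, 8.6]
ft_force: [-2.2, -0.5, 2.7]
grip_width: 0.0133
gripper_force: 59.6
```

send_rows(
  deltas="0.005 0.0007 0 0 0 0 -1;0.008 0.001 0 0 0 0 -1;0.008 0.001 0 0 0 0 -1",
)

```text
clock: 7.78
ee_pos: [0.5539, -0.0811, 0.0218]
ee_rot: [180.0, -0.0, 8.6]
ft_force: [-4.1, 0.2, 4.0]
grip_width: 0.0134
gripper_force: 60.0
```

send_rows(
  deltas="0.005 0.0007 0 0 0 0 -1;0.008 0.001 0 0 0 0 -1;0.008 0.001 0 0 0 0 -1",
)

```text
clock: 8.15
ee_pos: [0.5545, -0.081, 0.0218]
ee_rot: [-180.0, 0.1, 8.6]
ft_force: [-10.1, -1.3, 9.4]
grip_width: 0.0133
gripper_force: 61.0
```

send_rows(
  deltas="0.005 0.0007 0 0 0 0 -1;0.005 0.0007 0 0 0 0 -1;0.005 0.0007 0 0 0 0 -1",
)

```text
clock: 8.52
ee_pos: [0.5544, -0.081, 0.0217]
ee_rot: [-180.0, 0.2, 8.6]
ft_force: [-16.6, -2.0, 15.2]
grip_width: 0.013
gripper_force: 61.8
```

Motion has stopped at 0.5544 with the push at about 17 N, so the tray is home. I release it, rise and check.

send_rows(
  deltas="0 0 0 0 0 0 0;0 0 0 0 0 0 0.5;0 0 0 0 0 0 1;0 0 0 0 0 0 1;0 0 0 0 0 0 1;0 0 0.1 0 0 0 1;0 0 0.3 0 0 0 1;0 0 0.5 0 0 0 1;0 0 0.65 0 0 0 1;0 0 0.65 0 0 0 1;0 0 0.65 0 0 0 1",
)

```text
clock: 9.9
ee_pos: [0.5563, -0.0807, 0.152]
ee_rot: [180.0, -0.0, 8.6]
ft_force: [-0.0, 0.8, -1.1]
grip_width: 0.0851
gripper_force: 0.0
```

```bash
cat > l2.py <<'E'
from h import *
T=tool();im,d=grab_frame("wrist");P=wcloud(T,d);cv2.imwrite("pics/w3.png",im);s=state();print(s["ee_pos"],s["ee_rot"],s["clock"],s["moment"],s["joint_positions"])
def rect(c,rad,lo,hi):
    m=(d>0)&(np.hypot(P[...,0]-c[0],P[...,1]-c[1])<rad)&(P[...,2]>lo)&(P[...,2]<hi);q=P[m]
    if len(q)<5:return None
    r=cv2.minAreaRect((q[:,:2]*1000).astype(np.float32));return np.round(r[0],1),np.round(r[1],1),round(r[2],1),len(q),np.median(q[:,2])
f=rect((.554,-.081),.035,.05,.064);sc=rect((.663,-.065),.03,.083,.093)
print("fin",f);print("screw",sc);print("roof",rect((.669,-.064),.06,.043,.049))
if f and sc:print("dist",np.linalg.norm(f[0]-sc[0]),np.degrees(np.arctan2(*(sc[0]-f[0])[::-1])))
E
python3 l2.py
```

```text
[ 0.55578318 -0.080645    0.15107266] [-1.79973768e+02  6.29811664e-02  8.56432656e+00] 9.95 [-0.01906752  0.01996471 -0.03106131] [-1.34872975e+01  4.58629128e+00  9.68544975e+01  6.80836084e-04
  7.86274338e+01  6.79482557e+01]
fin (array([554.4, -81.4]), array([40.6, 13.5]), 8.5, 886, np.float64(0.0564321778500102))
screw (array([662.9, -65.9]), array([34. , 34.1]), 84.7, 2166, np.float64(0.08737011020052506))
roof (array([669.5, -64.5]), array([73.5, 83.7]), 8.5, 7899, np.float64(0.044851208636009665))
dist 109.60155108391487 8.13010235415598
```

View pics/w3.png

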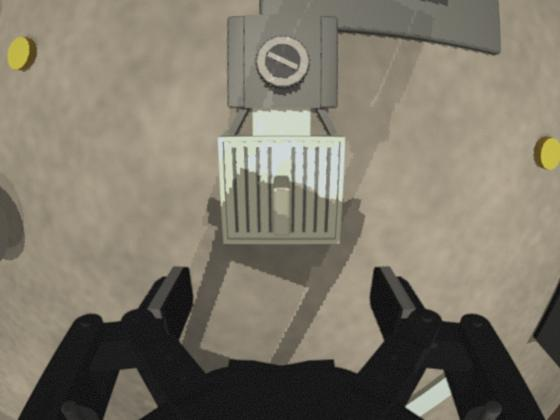

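The tray is home: the fin (280,200) is 109.6 mm from the screw (282,62), and 110 was expected. I move over the screw and pre-rotate counter-clockwise to leave room for one clockwise stroke.

send_rows(
  deltas="0.2 0.02 0.1 0 0 0.2 1;0.4 0.05 0.1 0 0 0.4 1;0.535 0.075 0.1 0 0 0.6 1;0.535 0.075 0.1 0 0 0.8 1;0.535 0.075 0.1 0 0 1 1;0.535 0.075 0.1 0 0 1 1",
)

```text
clock: 10.7
ee_pos: [0.6625, -0.0656, 0.1698]
ee_rot: [-179.8, 0.1, 53.5]
ft_force: [-0.1, -0.1, 0.7]
grip_width: 0.0853
gripper_force: 0.0
```

send_rows(
  deltas="0 0 0 0 0 0.22 1;0 0 0 0 0 0.44 1;0 0 0 0 0 0.66 1;0 0 0 0 0 0.88 1;0 0 0 0 0 1 1",
)

```text
clock: 11.32
ee_pos: [0.6628, -0.0657, 0.1707]
ee_rot: [-179.9, -0.0, 98.5]
ft_force: [-0.1, 0.5, 0.3]
grip_width: 0.0855
gripper_force: 0.0
```

send_rows(
  deltas="0 0 0 0 0 0.22 1;0 0 0 0 0 0.44 1;0 0 0 0 0 0.66 1;0 0 0 0 0 0.88 1;0 0 0 0 0 1 1",
)

```text
clock: 11.95
ee_pos: [0.6628, -0.0657, 0.1708]
ee_rot: [-180.0, -0.1, 143.6]
ft_force: [0.3, -0.2, 0.4]
grip_width: 0.0853
gripper_force: 0.0
```

send_rows(
  deltas="0 0 0 0 0 0.2 1;0 0 0 0 0 0.2 1;0 0 0 0 0 0.2 1",
)

```text
clock: 12.32
ee_pos: [0.6631, -0.0658, 0.1712]
ee_rot: [-180.0, -0.0, 152.3]
ft_force: [-0.2, -0.5, -0.2]
grip_width: 0.0856
gripper_force: 0.0
```

```bash
python3 l2.py; python3 -c "
from workcell import *
s=state();print(s['joint_torque'])"
```

```text
[ 0.66317663 -0.0657741   0.17136603] [-1.79989676e+02 -3.02331806e-02  1.52326875e+02] 12.375 [-0.00797699 -0.00044462  0.03723423] [-1.00699278e+01  1.94990463e+01  7.76365417e+01 -7.02372704e-04
  8.28963515e+01 -7.23967190e+01]
fin (array([553.9, -81. ]), array([39.9, 14.7]), 9.0, 847, np.float64(0.05654662385518622))
screw (array([662.5, -65.1]), array([33.7, 34.1]), 53.2, 1529, np.float64(0.08721667194811383))
roof (array([669.2, -64.5]), array([73.5, 83.8]), 8.9, 5747, np.float64(0.04475047604336352))
dist 109.75777876761175 8.32942973540243
[-5.34048508e-03 -6.68109083e+01 -4.92496133e+01 -6.79039367e-04
  7.51460495e-03  6.28219591e-02]
```

send_rows(
  deltas="0 0 -0.2 0 0 0 1;0 0 -0.4 0 0 0 1;0 0 -0.52 0 0 0 1;0 0 -0.58 0 0 0 1;0 0 -0.58 0 0 0 1;0 0 -0.58 0 0 0 -1;0 0 -0.58 0 0 0 -1;0 0 -0.58 0 0 0 -1;0 0 -0.58 0 0 0 -1;0 0 -0.58 0 0 0 -1;0 0 -0.58 0 0 0 -1",
)

```text
clock: 13.75
ee_pos: [0.6642, -0.0657, 0.0571]
ee_rot: [180.0, 0.1, 152.6]
ft_force: [-0.6, 1.4, 6.4]
grip_width: 0.0315
gripper_force: 59.2
```

```bash
cat > m.py <<'E'
from h import *
a=[]
for i in range(4):
    s=state();a.append([s["moment"][2],s["joint_torque"][5],*s["ft_force"]]);grab_frame("wrist")
a=np.array(a);s=state();print("Mz",a[:,0].round(3),a[:,0].mean().round(4),"t6",a[:,1].round(4),"F",a[-1,2:].round(1),s["ee_pos"].round(4),"yaw",s["ee_rot"][2].round(2),"j6",s["joint_positions"][5].round(1),s["clock"])
E
python3 m.py
```

```text
Mz [-0.088 -0.038 -0.013 -0.099] -0.0595 t6 [-0.0369 -0.0368 -0.0368 -0.0368] F [-1.1  0.3  6.3] [ 0.6642 -0.0657  0.057 ] yaw 152.56 j6 -72.6 13.95
```

Joint 6 torque is a far cleaner signal than the moment. I start turning clockwise; contact cannot come before about 0.67 rad.

send_rows(
  deltas="0 0 0 0 0 -0.12 -1;0 0 0 0 0 -0.24 -1;0 0 0 0 0 -0.36 -1",
)

```text
clock: 14.32
ee_pos: [0.6641, -0.0658, 0.057]
ee_rot: [179.9, 0.1, 136.2]
ft_force: [-1.3, 0.2, 6.5]
grip_width: 0.0318
gripper_force: 59.4
```

```bash
python3 m.py
```

```text
Mz [ 0.066 -0.072 -0.085 -0.119] -0.0524 t6 [-1.4991 -0.9888  1.1545  0.3792] F [-1.3  0.8  5.6] [ 0.6641 -0.0658  0.057 ] yaw 136.35 j6 -56.4 14.525
```

send_rows(
  deltas="0 0 0 0 0 -0.12 -1;0 0 0 0 0 -0.24 -1;0 0 0 0 0 -0.36 -1",
)

```text
clock: 14.9
ee_pos: [0.664, -0.0659, 0.057]
ee_rot: [179.9, 0.1, 120.0]
ft_force: [-2.3, -0.1, 8.1]
grip_width: 0.031
gripper_force: 59.5
```

```bash
python3 m.py
```

```text
Mz [ 0.138 -0.044 -0.099 -0.062] -0.0169 t6 [-1.4994 -0.988   1.1552  0.3799] F [-1.6  0.1  6.4] [ 0.664  -0.0659  0.057 ] yaw 120.15 j6 -40.2 15.1
```

```bash
sed -i 's/range(4)/range(3)/' m.py; python3 m.py
```

```text
Mz [-0.097 -0.077 -0.105] -0.0931 t6 [ 0.0428 -0.052  -0.0748] F [-1.9  0.8  6.2] [ 0.6639 -0.0659  0.057 ] yaw 120.16 j6 -40.2 15.25
```

send_rows(
  deltas="0 0 0 0 0 -0.064 -1;0 0 0 0 0 -0.128 -1",
)

```text
clock: 15.5
ee_pos: [0.6639, -0.0659, 0.057]
ee_rot: [179.9, 0.1, 114.3]
ft_force: [-2.6, -0.6, 7.3]
grip_width: 0.0312
gripper_force: 59.5
```

```bash
python3 m.py
```

```text
Mz [ 0.095 -0.117 -0.091] -0.0376 t6 [-0.7779 -0.5308  0.5677] F [-2.1  1.   8.1] [ 0.6639 -0.0659  0.057 ] yaw 114.38 j6 -34.4 15.65
```

send_rows(
  deltas="0 0 0 0 0 -0.064 -1;0 0 0 0 0 -0.128 -1",
)

```text
clock: 15.9
ee_pos: [0.6639, -0.0659, 0.057]
ee_rot: [179.9, 0.0, 108.6]
ft_force: [-3.3, 0.5, 8.0]
grip_width: 0.0316
gripper_force: 59.5
```

```bash
python3 m.py
```

```text
Mz [ 0.071 -0.123 -0.102] -0.0513 t6 [-0.7774 -0.5308  0.5678] F [-2.6  1.2  7.2] [ 0.6639 -0.0659  0.057 ] yaw 108.62 j6 -28.7 16.05
```

Moving Mz is about +0.08, which matches the free drag. From here I turn in single rows without pauses, sampling in motion.

```bash
cat > q.py <<'E'
from workcell import *
s=state();print("Mz %.3f t6 %.4f yaw %.2f turned %.3f F %s clk %.2f"%(s["moment"][2],s["joint_torque"][5],s["ee_rot"][2],(152.56-s["ee_rot"][2])*3.14159/180,s["ft_force"].round(1),s["clock"]))
E
```

send_rows(
  deltas="0 0 0 0 0 -0.064 -1",
)

```text
clock: 16.18
ee_pos: [0.6639, -0.0659, 0.057]
ee_rot: [179.9, 0.0, 105.7]
ft_force: [-2.8, 0.3, 7.3]
grip_width: 0.0313
gripper_force: 59.5
```

```bash
python3 q.py
```

```text
Mz 0.128 t6 -1.1860 yaw 105.72 turned 0.818 F [-2.8  0.3  7.3] clk 16.18
```

send_rows(
  deltas="0 0 0 0 0 -0.064 -1",
)

```text
clock: 16.3
ee_pos: [0.6638, -0.0659, 0.0571]
ee_rot: [179.9, 0.0, 102.8]
ft_force: [-3.7, -0.1, 7.1]
grip_width: 0.0316
gripper_force: 59.5
```

```bash
python3 q.py
```

```text
Mz 0.099 t6 -0.7774 yaw 102.80 turned 0.869 F [-3.7 -0.1  7.1] clk 16.30
```

send_rows(
  deltas="0 0 0 0 0 -0.064 -1",
)

```text
clock: 16.42
ee_pos: [0.6638, -0.066, 0.057]
ee_rot: [180.0, 0.0, 99.9]
ft_force: [-3.5, 0.2, 7.6]
grip_width: 0.0315
gripper_force: 59.5
```

```bash
python3 q.py
```

```text
Mz 0.011 t6 -0.7620 yaw 99.92 turned 0.919 F [-3.5  0.2  7.6] clk 16.43
```

send_rows(
  deltas="0 0 0 0 0 -0.064 -1",
)

```text
clock: 16.55
ee_pos: [0.6638, -0.066, 0.057]
ee_rot: [180.0, 0.0, 97.0]
ft_force: [-3.8, 0.4, 8.2]
grip_width: 0.0312
gripper_force: 59.5
```

```bash
python3 q.py
```

```text
Mz 0.063 t6 -0.7615 yaw 97.04 turned 0.969 F [-3.8  0.4  8.2] clk 16.55
```

send_rows(
  deltas="0 0 0 0 0 -0.064 -1",
)

```text
clock: 16.68
ee_pos: [0.6637, -0.066, 0.057]
ee_rot: [180.0, 0.0, 94.2]
ft_force: [-4.2, -0.2, 7.8]
grip_width: 0.0316
gripper_force: 59.5
```

```bash
python3 q.py
```

```text
Mz 0.104 t6 -0.7588 yaw 94.15 turned 1.019 F [-4.2 -0.2  7.8] clk 16.68
```

send_rows(
  deltas="0 0 0 0 0 -0.064 -1",
)

```text
clock: 16.8
ee_pos: [0.6637, -0.0659, 0.057]
ee_rot: [180.0, 0.0, 91.3]
ft_force: [-3.3, 0.2, 7.4]
grip_width: 0.0315
gripper_force: 59.6
```

```bash
python3 q.py
```

```text
Mz 0.088 t6 -0.7523 yaw 91.27 turned 1.070 F [-3.3  0.2  7.4] clk 16.80
```

send_rows(
  deltas="0 0 0 0 0 -0.064 -1",
)

```text
clock: 16.92
ee_pos: [0.6637, -0.066, 0.057]
ee_rot: [180.0, 0.0, 88.4]
ft_force: [-3.0, 0.2, 7.6]
grip_width: 0.0315
gripper_force: 59.6
```

```bash
python3 q.py
```

```text
Mz 0.154 t6 -0.7429 yaw 88.40 turned 1.120 F [-3.   0.2  7.6] clk 16.93
```

send_rows(
  deltas="0 0 0 0 0 -0.064 -1",
)

```text
clock: 17.05
ee_pos: [0.6637, -0.066, 0.0571]
ee_rot: [180.0, 0.0, 85.5]
ft_force: [-3.7, 0.2, 8.5]
grip_width: 0.0317
gripper_force: 59.6
```

```bash
python3 q.py
```

```text
Mz 0.107 t6 -0.7313 yaw 85.52 turned 1.170 F [-3.7  0.2  8.5] clk 17.05
```

T6 has been climbing steadily since about 1.0 rad turned, up 0.03 so far, and Mz agrees. I continue one row at a time.

send_rows(
  deltas="0 0 0 0 0 -0.064 -1",
)

```text
clock: 17.18
ee_pos: [0.6637, -0.066, 0.0571]
ee_rot: [180.0, 0.0, 82.6]
ft_force: [-4.6, 0.3, 8.1]
grip_width: 0.0315
gripper_force: 59.6
```

```bash
python3 q.py
```

```text
Mz 0.135 t6 -0.7178 yaw 82.64 turned 1.220 F [-4.6  0.3  8.1] clk 17.18
```

send_rows(
  deltas="0 0 0 0 0 -0.05 -1",
)

```text
clock: 17.3
ee_pos: [0.6636, -0.066, 0.0571]
ee_rot: [180.0, 0.0, 80.4]
ft_force: [-4.5, 0.2, 7.9]
grip_width: 0.0315
gripper_force: 59.6
```

```bash
python3 q.py; python3 m.py; python3 q.py
```

```text
Mz 0.159 t6 -0.4267 yaw 80.40 turned 1.259 F [-4.5  0.2  7.9] clk 17.30
Mz [ 0.159  0.037 -0.021] 0.0581 t6 [-0.4267 -0.3254  0.4812] F [-4.7 -0.3  8.8] [ 0.6636 -0.066   0.0571] yaw 80.46 j6 -0.5 17.45
Mz -0.005 t6 0.1588 yaw 80.46 turned 1.258 F [-4.5 -0.2  8.6] clk 17.45
```

The torque rise is now about 0.08–0.09 N m, both in motion (0.159 against 0.08) and at rest (0.00 against -0.10). That is seated, so I let go and rise.

send_rows(
  deltas="0 0 0 0 0 0 -0.3;0 0 0 0 0 0 0.3;0 0 0 0 0 0 1;0 0 0 0 0 0 1;0 0 0 0 0 0 1;0 0 0 0 0 0 1;0 0 0.15 0 0 0 1;0 0 0.35 0 0 0 1;0 0 0.55 0 0 0 1;0 0 0.7 0 0 0 1;0 0 0.7 0 0 0 1;0 0 0.7 0 0 0 1",
)

```text
clock: 18.95
ee_pos: [0.6629, -0.0657, 0.1946]
ee_rot: [-179.9, -0.0, 80.5]
ft_force: [-0.8, 0.0, 0.3]
grip_width: 0.0855
gripper_force: 0.0
```

```bash
python3 l2.py
```

```text
[ 0.6625307  -0.06562474  0.19380132] [-1.79851090e+02 -1.68604872e-03  8.04732093e+01] 19.0 [0.04431439 0.04310221 0.03550625] [-1.00675205e+01  1.87597252e+01  7.61766919e+01  2.81632538e-04
  8.52125022e+01 -5.40755924e-01]
fin (array([554.7, -80.9]), array([40.5, 14.6]), 8.7, 568, np.float64(0.05652590096282989))
screw (array([663. , -65.1]), array([33.2, 33.7]), 5.4, 1301, np.float64(0.08726179966981601))
roof (array([669.4, -64.1]), array([73.1, 83.8]), 8.8, 5157, np.float64(0.044852190005057746))
dist 109.44647093442525 8.300382629252145
```

View pics/w3.png

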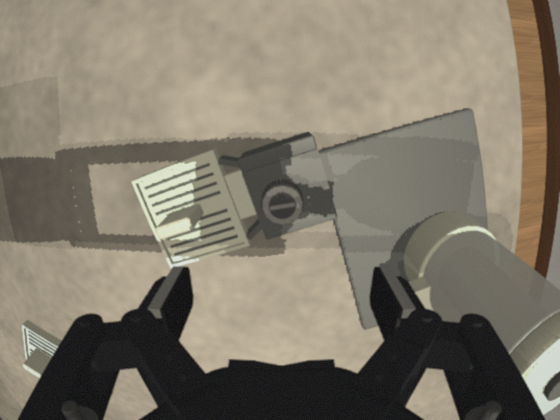

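The wrist view shows the screw free at (282,203) and the tray home, with its fin at (180,225), 109.4 mm from the screw axis. The gripper is touching nothing, so I hand the job in.

```bash
python3 -c "
from workcell import *
print(sign_off())"
```

```text
the job is handed in; nothing more can be done
None
```

The job is handed in at 19 s: the tray's tongue is fully home against the stop, the thumbscrew is seated after a clear torque rise of about 0.08 N m (about 0.25 rad past first touch), both are released, and the arm is clear.

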